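Set the sluice gate of the settling trough by its slack handwheel

ROBOT

A 6-joint arm with a two-finger parallel gripper is mounted at the origin on a cart in front of the work surface, level with it; the furniture and walls round the work are solid. World frame = base frame: x ahead of the robot, y to its left, z up, the work surface at z = 0. Lengths are in m, angles in rad, forces in N, time in s.
With the tool pointing down it reaches from about 0.2 to 0.875 m from the base axis. Payload 3.4 kg.
Tool frame: the origin (TCP) lies on the centre line of the jaws, within the pads' length; the fingertips stand 14 mm ahead of it and the grasp point (between the pads) lies 5 mm behind it; z points along the fingers, x is the direction in which the jaws open and shut, and the axes are right-handed (so a half turn about z gives the same grasp; the last joint's range is limited). The gripper opens to 94 mm and grips with 3 to 60 N. Pads are 16 mm wide; open, the fingers measure 119 mm over their backs; the gripper's body (75 mm by 177 mm) begins 78 mm behind the grasp point.
Start: joints at [-1.355, 0.276, 1.505, -0, 1.361, -0.121], TCP at [0.19, -0.543, 0.189] pointing down, gripper open.
Joint ranges: [-2.89, 2.89], [-0.75, 2.08], [0.22, 2.7], [-1.18, 4.32], [0.11, 2.71], [-2.7, 2.7]. Speed limits (rad/s): [2.57, 2.57, 3.14, 3.14, 3.14, 3.14].

INTERFACE

Orientations are given as a unit quaternion [x, y, z, w].
In Python, from cell import state, vision, workorder gives the robot as it stands.
- The arm moves only by the tool servo_tool, never from a script. Its argument "deltas" is a list of rows, each an object with "linear": the shift along the tool's x, y, z in mm, a list of three; "turn": the turn about the tool's z in rad. A call has 1 to 20 rows; each row shifts and turns the commanded pose from where the row before left it, along the tool's axes as they then stand; what a row does not reach is not made up. A row lasts 1/10 s, in which the tool goes at most 50 mm and 8.59 degrees, less where a joint would pass 70% of its speed; a pose out of reach is approached as far as the arm can. A call is refused whole if a number of a shift passes 50 or a number of a turn 0.15, either way. A call with a gripper value outside its range is refused whole. "claw" is the closure, from 0 (fully open) to 1 (shut), set as the call begins (left out, the last holds). The fingers move at their own pace and stop on an object; "grip_force" is the grip in N (left out, the last holds). Time passes only in rows, so rows that do not move let the fingers close. It gives the time, the measured TCP pose, the force and the opening at its end, in the units of the state.
- state(): the state, without advancing time (a new reading comes with each control period).
- vision.capture(name): name is "scene" or "top"; returns the picture (420x560x3 uint8, red, green, blue); there is no depth.
- vision.camera_params(name): a dict with "K" (3x3 intrinsics, pixels), "extrinsics" (4x4, takes a point from camera to world coordinates). Camera axes: x right, y up, looking along -z (the intrinsics and any distortion apply to the point x, -y, -z); pixel columns grow to the right and rows downward; lengths in m; the calibration is good to about 2 mm. A picture is of the moment at which its call begins. camera_params takes no time and is no camera call.
- workorder.hand_in(): hands the job in, once; it reports no verdict.
The state is a dict: "time_s": time; "joint_pos": joint angles; "qd": joint speeds; "tau": joint torques, N m; "tcp_pos": TCP position; "tool_rot": TCP orientation; "contact_force": force on the tool from outside, world axes, zero at the start; "ft_torque": the same for the moment, N m; "finger_gap": finger opening in m.
Only numpy, scipy, OpenCV 4.12 (cv2) and the standard library are available. Lean on these libraries where they do the work, as an engineer would, in place of code of your own. Each camera call takes 0.05 s, during which the arm holds its last target.

TASK

Open the sluice gate of the settling trough by one and a half turns of its handwheel (anticlockwise seen from above). The wheel is loose on the stem nut: first take up that slack, and count the one and a half turns only from where the stem really begins to rise. Leave the gate standing there, and do not shift the things in and around the trough or on the bench.

Things in the scene. Friction and masses are not known exactly. Their poses are not given: they have to be found in the camera images.
- wheel: level dark steel handwheel, 151 mm across, 165 mm above the bench. Origin: hub centre, mid-plane; z up the turning axis. Rim bar 13 mm thick, circle radius 69 mm. Three spokes 10 mm thick at 0, 120, 240 deg from its x axis; hub radius 17 mm, 12 mm down to 11 mm up. Open windows (45 mm radially) between spokes take fingertips that push a spoke round. Anticlockwise from above (+z) opens.
- stem_nut (a point): centre of the brass stem nut (26 mm across) just below the wheel's hub. The wheel drives it through a loose dog: at first the wheel turns freely (0.03 N m) through a hidden rest of slack, 0.1 to 0.9 turn; then it takes 0.35 to 0.5 N m and the gate rises 20 mm a turn, up to 40 mm. Turned back, it has 0.95 turn of play before the gate follows. All stays where it is left.
- stem_top (a point): top centre of the steel stem (capped with an 18 mm disc) that stands up through the wheel's hub; 192 mm above the bench with the gate shut, as at the start. It does not turn; it rises with the gate, 20 mm per turn of the wheel after the slack is taken up.
- trough: grey sheet steel settling trough, fixed, 160 mm wide (y), 74 mm high, an oilstone in it. Origin on the bench at the foot of the stem axis; the trough lies from x = 10 to 180 mm, a spout lip in front to x = -45 mm. Yoke on the front wall: crosshead 112 mm wide, top at 113 mm; bonnet of radius 22 mm on it up to 137 mm.
- oilstone_block: grey oilstone, 72x30x22 mm, lying in the trough; origin at the centre of its underside. Leave alone.
- paste_jar: round jar with dark lid, 55 mm across, 46 mm high, beside the trough on the right; origin at the centre of its underside. Leave alone.
- oil_bottle: small white bottle with a pointed cap, 44 mm across, 142 mm high, beside the trough on the left; origin at the centre of its underside. Leave alone.
- flat_file: file with wooden handle, 245 mm long, lying on the bench on the right; origin at the centre of its underside. Leave alone.
- calliper: steel calliper, 200 mm long, lying on the bench on the right; origin at the centre of its underside. Leave alone.

How it is judged:
By the outcome, as a careful person would: the job done as asked, in the order asked, and still so for the second after the job is handed in, with the robot touching nothing.
It also fails if it takes over 72 s, if anything falls off the work surface, if the arm or the gripper's body presses on something with over 40 N, if the wrist force passes 120 N, or if a joint passes its speed limit or range.

## Working session

There is one attempt and no reset: what is moved stays moved. The work goes in short steps, Python scripts to look and compute and a tool call to move; the robot and the scene stay as the last step left them, time stands still between calls to the robot, and variables do not carry over. Pictures are saved under pics/ and viewed, and the job is handed in when it is done.

Besides the shell and the picture viewer there is one more tool, called by a JSON object that holds its "name" and its "arguments". servo_tool: Moves the arm, as the interface text tells. Its arguments: {"type":"object","properties":{"deltas":{"type":"array","items":{"type":"object","properties":{"linear":{"type":"array","items":{"type":"number"}},"turn":{"type":"number"}}}},"claw":{"type":"number"},"grip_force":{"type":"number"}},"required":["deltas"]}

```bash
mkdir -p pics; ls; python3 - <<'E'
from cell import state, vision, workorder
import cv2
s=state();print(s)
for n in("scene","top"):
    cv2.imwrite(f"pics/{n}0.png",vision.capture(n)[:,:,::-1]);p=vision.camera_params(n);print(n,p)
E
```

```text
pics
{'time_s': 0.0, 'joint_pos': array([-1.35499061e+00,  2.76589956e-01,  1.50609559e+00, -1.32229658e-06,
        1.36068077e+00, -1.20987003e-01]), 'qd': array([ 0.0011552 ,  0.00076404, -0.00071469, -0.00066016, -0.00030303,
       -0.00027582]), 'tau': array([-6.72524880e-05, -4.04584193e+01, -2.37232214e+01,  7.02801766e-02,
        3.47603532e-02, -1.50177539e-04]), 'tcp_pos': array([ 0.18989232, -0.54212715,  0.18812259]), 'tool_rot': array([ 8.15616612e-01, -5.78592045e-01, -6.56532733e-04, -5.96182479e-04]), 'contact_force': array([0.51531087, 0.10947434, 0.60853715]), 'ft_torque': array([-0.04360211, -0.01992015, -0.02823753]), 'finger_gap': 0.09379425491408767}
scene {'K': array([[477.35644395,   0.        , 275.89701367],
       [  0.        , 477.35644395, 215.42879563],
       [  0.        ,   0.        ,   1.        ]]), 'extrinsics': array([[-0.73829959,  0.43463712, -0.51575604, -0.0893569 ],
       [-0.67412029, -0.45079508,  0.58510309,  0.71988664],
       [ 0.02180724,  0.77966299,  0.62581952,  0.82623001],
       [ 0.        ,  0.        ,  0.        ,  1.        ]])}
top {'K': array([[400.23447706,   0.        , 275.46946757],
       [  0.        , 400.23447706, 202.29108072],
       [  0.        ,   0.        ,   1.        ]]), 'extrinsics': array([[-0.0042646 ,  0.99641554, -0.08448596,  0.40765175],
       [-0.99992948, -0.00331269,  0.01140407,  0.06732235],
       [ 0.01108332,  0.08452864,  0.99635941,  1.06595409],
       [ 0.        ,  0.        ,  0.        ,  1.        ]])}
```

View pics/scene0.png

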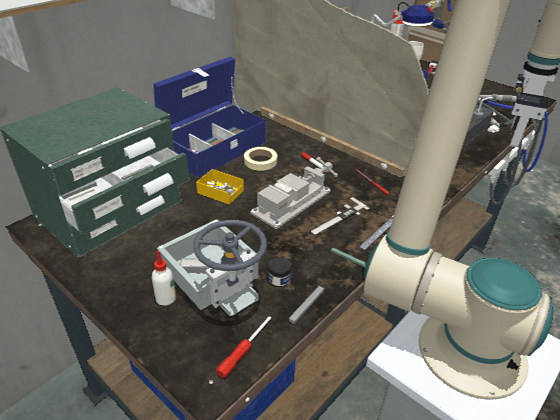

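View pics/top0.png

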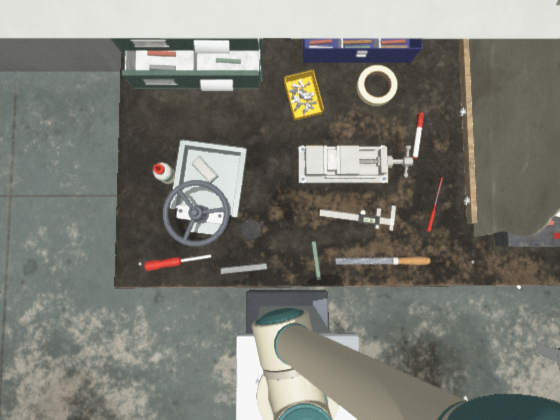

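The scene view shows the handwheel at about (230,245) and the white bottle left of the trough. In the top view the wheel is at about (197,213), and the robot is below it.

```bash
python3 - <<'E'
import cv2
a=cv2.imread("pics/top0.png")[130:260,140:270];cv2.imwrite("pics/topc.png",cv2.resize(a,None,fx=4.6,fy=4.6,interpolation=cv2.INTER_CUBIC))
a=cv2.imread("pics/scene0.png")[210:330,145:305];cv2.imwrite("pics/scenec.png",cv2.resize(a,None,fx=5,fy=5,interpolation=cv2.INTER_CUBIC))
E
```

```text
(no output)
```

View pics/topc.png

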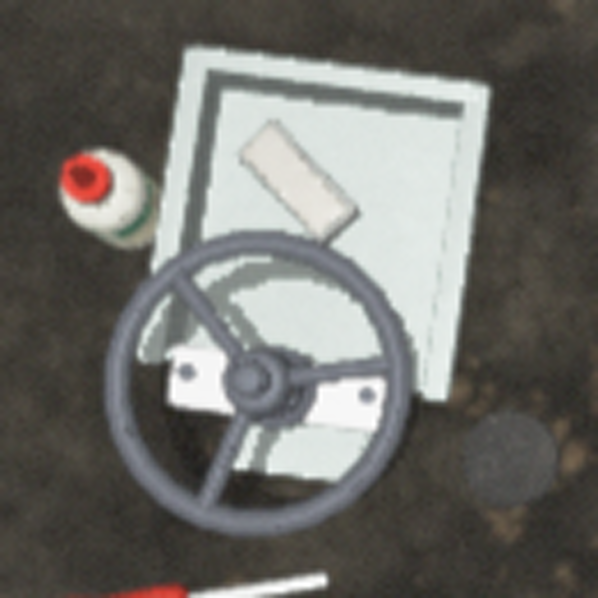

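View pics/scenec.png

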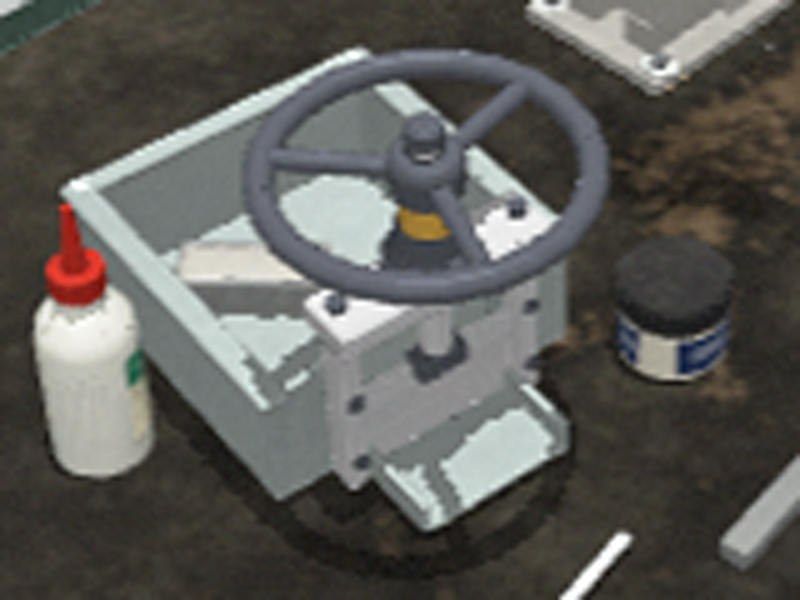

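```bash
cat > h.py <<'E'
import numpy as np
from scipy.optimize import least_squares
from scipy.spatial.transform import Rotation as R
from cell import state, vision
P={n:vision.camera_params(n) for n in("scene","top")}
def proj(n,X):
    p=P[n];E=p["extrinsics"];c=(np.atleast_2d(X)-E[:3,3])@E[:3,:3];c=c*[1,-1,-1]
    u=c@p["K"].T;return u[:,:2]/u[:,2:]
def ray(n,u,z):
    p=P[n];E=p["extrinsics"];d=np.linalg.inv(p["K"])@[u[0],u[1],1];d=E[:3,:3]@(d*[1,-1,-1]);o=E[:3,3]
    return o+d*(z-o[2])/d[2]
def rim(c,r=.069,b=.0065):
    t,f=np.meshgrid(np.linspace(0,2*np.pi,180),np.linspace(0,2*np.pi,24))
    rr=r+b*np.cos(f);return np.c_[(c[0]+rr*np.cos(t)).ravel(),(c[1]+rr*np.sin(t)).ravel(),(c[2]+b*np.sin(f)).ravel()]
def bb(n,c):
    q=proj(n,rim(c));return np.r_[q.min(0),q.max(0)]
E
python3 - <<'E'
from h import *
f=lambda u,o,s:(np.array(u)+.5)/s-.5+np.array(o)
T=np.r_[f((105,229),(140,130),4.6),f((411,536),(140,130),4.6)]
S=np.r_[f((242,48),(145,210),5),f((608,303),(145,210),5)]
r=least_squares(lambda c:np.r_[bb("top",c)-T,bb("scene",c)-S],[.4,.25,.165]);print(r.x,r.fun)
r=least_squares(lambda c:np.r_[bb("top",[*c,.165])-T,bb("scene",[*c,.165])-S],[.4,.25]);c=r.x;print(c,r.fun)
print("top only",least_squares(lambda c:bb("top",[*c,.165])-T,[.4,.25]).x)
for u in((180,280),(390,367),(207,503)):
    X=ray("top",f(u,(140,130),4.6),.165);d=X[:2]-c;print(X,np.hypot(*d),np.degrees(np.arctan2(d[1],d[0])))
for u in((522,90),(275,160),(475,258)):
    X=ray("scene",f(u,(145,210),5),.168);d=X[:2]-c;print(X,np.hypot(*d),np.degrees(np.arctan2(d[1],d[0])))
print("stem",proj("scene",[*c,.192]),proj("top",[*c,.192]))
s=state();print(R.from_quat(s["tool_rot"]).as_matrix())
# bottle cap, toward
print(ray("top",f((85,180),(140,130),4.6),.125),ray("scene",f((67,208),(145,210),5),.142))
E
```

```text
[0.46150546 0.23591137 0.1657883 ] [-0.32193614 -0.18565461  0.59617687  0.17130866 -0.44446748 -0.24996761
  0.28474088  0.37023071]
[0.46174111 0.23578882] [-0.16976519 -0.23963377  0.68738665  0.05611331 -0.43891169 -0.0416673
  0.23860804  0.56468942]
top only [0.46154802 0.23636364]
[0.51155361 0.27541002 0.165     ] 0.06364844789602574 38.4989792488583
[0.46837841 0.17214912 0.165     ] 0.06398488519080374 -84.04586034216032
[0.40243604 0.26056129 0.165     ] 0.0642710421908004 157.32909870131243
[0.46646127 0.17490332 0.168     ] 0.061068193327154525 -85.56699542525233
[0.50803139 0.27655304 0.168     ] 0.06168072181036302 41.36784126153488
[0.40763644 0.26001101 0.168     ] 0.05927925128137714 155.88234761363194
stem [[229.18756661 233.60901306]] [[193.73288049 211.70179573]]
[[ 3.30452812e-01 -9.43822438e-01 -3.79437245e-04]
 [-9.43821131e-01 -3.30452989e-01  1.57962003e-03]
 [-1.61626700e-03 -1.63868991e-04 -9.99998680e-01]]
[0.56812389 0.33427376 0.125     ] [0.57096206 0.33807138 0.142     ]
```

{"name": "servo_tool", "arguments": {"deltas": [{"linear":[0,0,-10],"turn":-0.1234},{"linear":[0,0,-10],"turn":-0.1234},{"linear":[0,0,-10],"turn":-0.1234},{"linear":[0,0,-10],"turn":-0.1234},{"linear":[0,0,-10],"turn":-0.1234},{"linear":[0,0,-10],"turn":-0.1234},{"linear":[0,0,-10],"turn":-0.1234},{"linear":[0,0,-10],"turn":-0.1234},{"linear":[0,0,0],"turn":-0.1234},{"linear":[0,0,0],"turn":-0.1234},{"linear":[0,0,0],"turn":0}], "claw": 1, "grip_force": 10}}

```text
time_s: 1.2
tcp_pos: [0.19, -0.5425, 0.2686]
tool_rot: [1.0, -0.0, -0.0, -0.0]
contact_force: [-0.7, -0.4, -0.1]
finger_gap: 0.0096
```

{"name": "servo_tool", "arguments": {"deltas": [{"linear":[12,-37.6,0]},{"linear":[12,-37.6,0]},{"linear":[12,-37.6,0]},{"linear":[12,-37.6,0]},{"linear":[12,-37.6,0]},{"linear":[12,-37.6,0]},{"linear":[12,-37.6,0]},{"linear":[12,-37.6,0]},{"linear":[12,-37.6,0]},{"linear":[12,-37.6,0]},{"linear":[12,-37.6,0]},{"linear":[12,-37.6,0]},{"linear":[12,-37.6,0]},{"linear":[12,-37.6,0]},{"linear":[12,-37.6,0]},{"linear":[12,-37.6,0]},{"linear":[12,-37.6,0]},{"linear":[12,-37.6,0]},{"linear":[12,-37.6,0]},{"linear":[0,0,0]}]}}

```text
validation failed for argument at $.de...
```

{"name": "servo_tool", "arguments": {"deltas": [{"linear":[12,-37.6,0],"turn":0},{"linear":[12,-37.6,0],"turn":0},{"linear":[12,-37.6,0],"turn":0},{"linear":[12,-37.6,0],"turn":0},{"linear":[12,-37.6,0],"turn":0},{"linear":[12,-37.6,0],"turn":0},{"linear":[12,-37.6,0],"turn":0},{"linear":[12,-37.6,0],"turn":0},{"linear":[12,-37.6,0],"turn":0},{"linear":[12,-37.6,0],"turn":0},{"linear":[12,-37.6,0],"turn":0},{"linear":[12,-37.6,0],"turn":0},{"linear":[12,-37.6,0],"turn":0},{"linear":[12,-37.6,0],"turn":0},{"linear":[12,-37.6,0],"turn":0},{"linear":[12,-37.6,0],"turn":0},{"linear":[12,-37.6,0],"turn":0},{"linear":[12,-37.6,0],"turn":0},{"linear":[12,-37.6,0],"turn":0},{"linear":[0,0,0],"turn":0}]}}

```text
time_s: 3.2
tcp_pos: [0.4189, 0.1756, 0.2682]
tool_rot: [1.0, 0.001, -0.0, -0.001]
contact_force: [-0.1, 0.0, 0.2]
finger_gap: 0.0007
```

{"name": "servo_tool", "arguments": {"deltas": [{"linear":[12,-34.7,0],"turn":0},{"linear":[0,0,25],"turn":0},{"linear":[0,0,10],"turn":0},{"linear":[0,0,0],"turn":0}]}}

```text
time_s: 3.6
tcp_pos: [0.4283, 0.2052, 0.2322]
tool_rot: [1.0, -0.001, -0.002, 0.001]
contact_force: [0.6, 0.2, 0.2]
finger_gap: 0.0005
```

```bash
python3 - <<'E'
from h import *
import cv2
print(state()["tcp_pos"],state()["joint_pos"])
for n in("scene","top"):
    a=np.ascontiguousarray(vision.capture(n)[:,:,::-1])
    a=a[150:330,120:340] if n=="scene" else a[130:260,140:290]
    cv2.imwrite(f"pics/{n}1.png",cv2.resize(a,None,fx=3,fy=3,interpolation=cv2.INTER_CUBIC))
E
```

```text
[0.4283446  0.20515494 0.2322235 ] [ 3.00532225e-01  1.03226576e-01  1.62111640e+00 -6.02861883e-04
  1.42196107e+00  3.02289916e-01]
```

View pics/scene1.png

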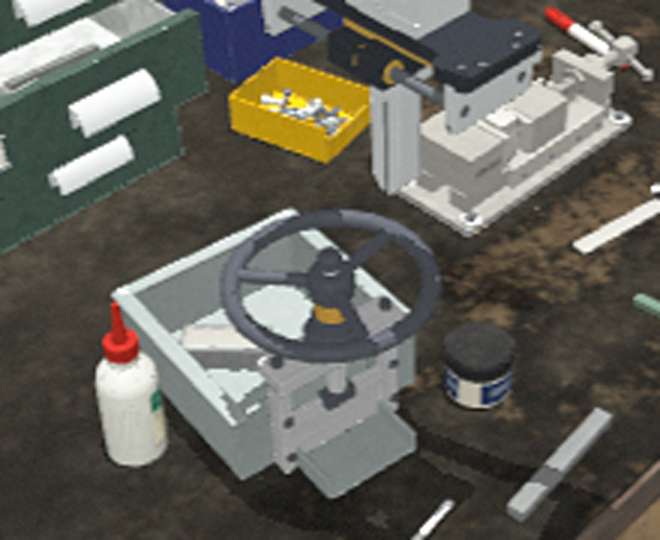

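View pics/top1.png

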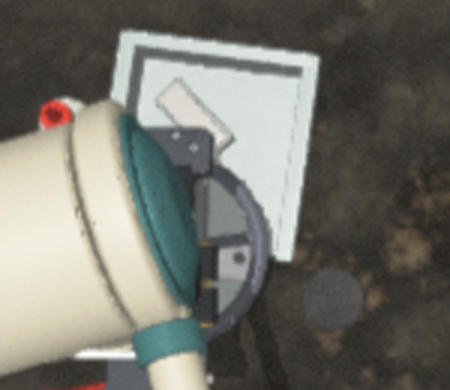

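```bash
python3 - <<'E'
from h import *
s=state();t=s["tcp_pos"]
for dz in(-.014,0,.03,.08): print(dz,(proj("scene",[t+[0,0,dz]])-[120,150])*3,(proj("top",[t+[0,0,dz]])-[140,130])*3)
E
```

```text
-0.014 [[392.34888863 218.82725655]] [[196.02323159 287.7597647 ]]
0 [[392.11157091 202.39467714]] [[192.70792873 287.23851116]]
0.03 [[391.58781966 166.12859408]] [[185.21396097 286.06026064]]
0.08 [[390.66575    102.28176868]] [[171.39533475 283.88760606]]
```

```bash
python3 - <<'E'
from h import *
import cv2
s=state();t=s["tcp_pos"];print(t,s["finger_gap"])
a=np.ascontiguousarray(vision.capture("scene")[:,:,::-1])[150:270,190:330]
cv2.imwrite("pics/scene2.png",cv2.resize(a,None,fx=5,fy=5,interpolation=cv2.INTER_CUBIC))
b=[[ -1,-1,-1]]
for x in(-.0125,.0125):
  for y in(-.008,.008):
    for dz in (-.014,.04): print(x,y,dz,((proj("scene",[t+[x,y,dz]])-[190,150])*5).round())
E
```

```text
[0.42991157 0.20556255 0.23423799] 0.000590399654781052
-0.0125 -0.008 -0.014 [[341. 369.]]
-0.0125 -0.008 0.04 [[340. 261.]]
-0.0125 0.008 -0.014 [[312. 388.]]
-0.0125 0.008 0.04 [[311. 279.]]
0.0125 -0.008 -0.014 [[296. 342.]]
0.0125 -0.008 0.04 [[294. 234.]]
0.0125 0.008 -0.014 [[267. 360.]]
0.0125 0.008 0.04 [[264. 252.]]
```

View pics/scene2.png

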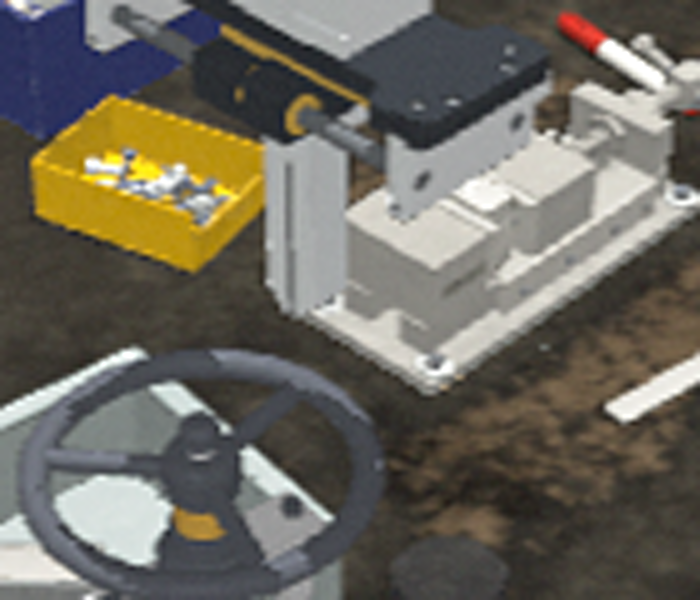

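```bash
python3 - <<'E'
from h import *
import cv2
s=state();t=s["tcp_pos"];print(t,s["time_s"],s["tool_rot"])
a=np.ascontiguousarray(vision.capture("top")[:,:,::-1])[140:260,140:270]
a=cv2.resize(a,None,fx=5,fy=5,interpolation=cv2.INTER_CUBIC)
cv2.imwrite("pics/top2.png",a)
for z in(-.014,.073):
  for x,y in((-.0885,-.0375),(.0885,-.0375),(.0885,.0375),(-.0375,-.0885),(.0375,-.0885)): print(x,y,z,((proj("top",[t+[x,y,z]])-[140,140])*5).round())
E
```

```text
[0.43030033 0.20571803 0.23471787] 3.75 [ 9.99999507e-01 -8.23065111e-04  5.55771478e-04 -2.45299216e-05]
-0.0885 -0.0375 -0.014 [[414. 641.]]
0.0885 -0.0375 -0.014 [[417. 220.]]
0.0885 0.0375 -0.014 [[240. 220.]]
-0.0375 -0.0885 -0.014 [[536. 517.]]
0.0375 -0.0885 -0.014 [[537. 339.]]
-0.0885 -0.0375 0.073 [[386. 659.]]
0.0885 -0.0375 0.073 [[390. 190.]]
0.0885 0.0375 0.073 [[193. 191.]]
-0.0375 -0.0885 0.073 [[523. 521.]]
0.0375 -0.0885 0.073 [[523. 323.]]
```

View pics/top2.png

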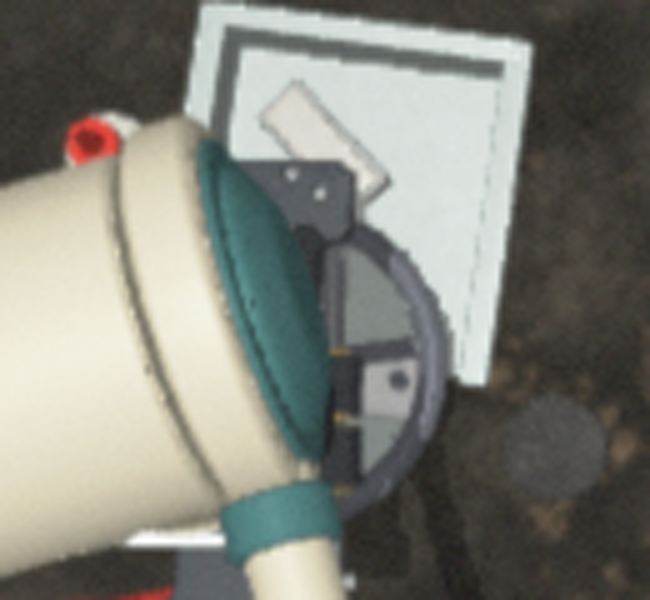

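{"name": "servo_tool", "arguments": {"deltas": [{"linear":[0,-4,10],"turn":0},{"linear":[0,0,15],"turn":0},{"linear":[0,0,15],"turn":0},{"linear":[0,0,4],"turn":0},{"linear":[0,0,0],"turn":0},{"linear":[0,0,0],"turn":0}]}}

```text
time_s: 4.4
tcp_pos: [0.4305, 0.2105, 0.1905]
tool_rot: [1.0, -0.0, 0.001, -0.0]
contact_force: [-0.2, 0.1, -0.3]
finger_gap: 0.0001
```

```bash
python3 - <<'E'
from h import *
import cv2
s=state();t=s["tcp_pos"];print(t,s["finger_gap"])
a=np.ascontiguousarray(vision.capture("scene")[:,:,::-1])[180:300,170:310]
a=cv2.resize(a,None,fx=5,fy=5,interpolation=cv2.INTER_CUBIC)
cv2.imwrite("pics/scene3.png",a)
for x in(-.0125,.0125):
  for y in(-.008,.008):
    for dz in (-.014,): print(x,y,dz,((proj("scene",[t+[x,y,dz]])-[170,180])*5).round())
E
```

```text
[0.4304958  0.21052792 0.19046114] 0.00010571647873105561
-0.0125 -0.008 -0.014 [[431. 307.]]
-0.0125 0.008 -0.014 [[403. 326.]]
0.0125 -0.008 -0.014 [[388. 279.]]
0.0125 0.008 -0.014 [[360. 298.]]
```

View pics/scene3.png

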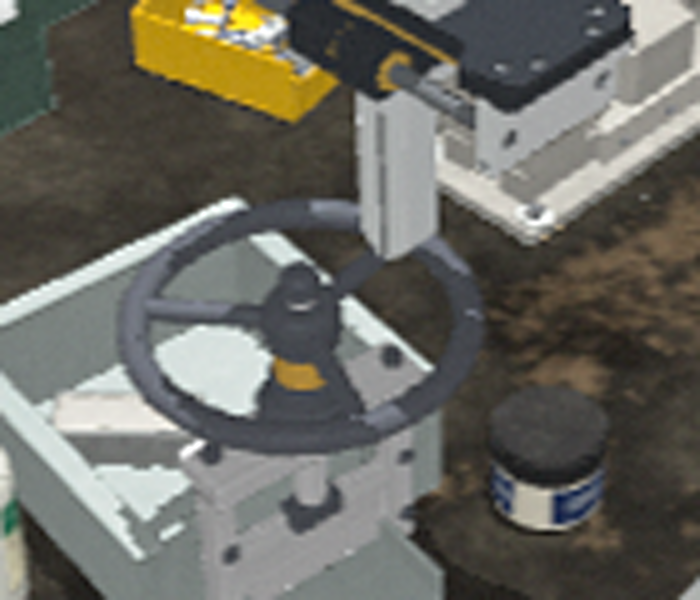

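{"name": "servo_tool", "arguments": {"deltas": [{"linear":[0,0,6],"turn":0},{"linear":[0,0,6],"turn":0},{"linear":[0,0,0],"turn":0},{"linear":[0,0,0],"turn":0}]}}

```text
time_s: 4.85
tcp_pos: [0.4298, 0.2103, 0.1777]
tool_rot: [1.0, 0.0, -0.0, 0.0]
contact_force: [0.7, 0.3, 0.5]
finger_gap: 0.0004
```

{"name": "servo_tool", "arguments": {"deltas": [{"linear":[0,0,6],"turn":0},{"linear":[0,0,6],"turn":0},{"linear":[0,0,0],"turn":0},{"linear":[0,0,0],"turn":0}]}}

```text
time_s: 5.25
tcp_pos: [0.4298, 0.2103, 0.1656]
tool_rot: [1.0, -0.0, -0.0, 0.0]
contact_force: [0.4, 0.3, 0.1]
finger_gap: 0.0002
```

```bash
python3 - <<'E'
from h import *
import cv2
s=state();t=s["tcp_pos"];print(t,s["finger_gap"])
a=np.ascontiguousarray(vision.capture("scene")[:,:,::-1])[180:300,170:310]
a=cv2.resize(a,None,fx=5,fy=5,interpolation=cv2.INTER_CUBIC)
cv2.imwrite("pics/scene4.png",a)
for x in(-.0125,.0125):
  for y in(-.008,.008):
    for dz in (-.014,): print(x,y,dz,((proj("scene",[t+[x,y,dz]])-[170,180])*5).round())
E
```

```text
[0.42982369 0.21028924 0.1656149 ] 0.00023167457383844748
-0.0125 -0.008 -0.014 [[433. 352.]]
-0.0125 0.008 -0.014 [[406. 372.]]
0.0125 -0.008 -0.014 [[390. 324.]]
0.0125 0.008 -0.014 [[363. 343.]]
```

View pics/scene4.png

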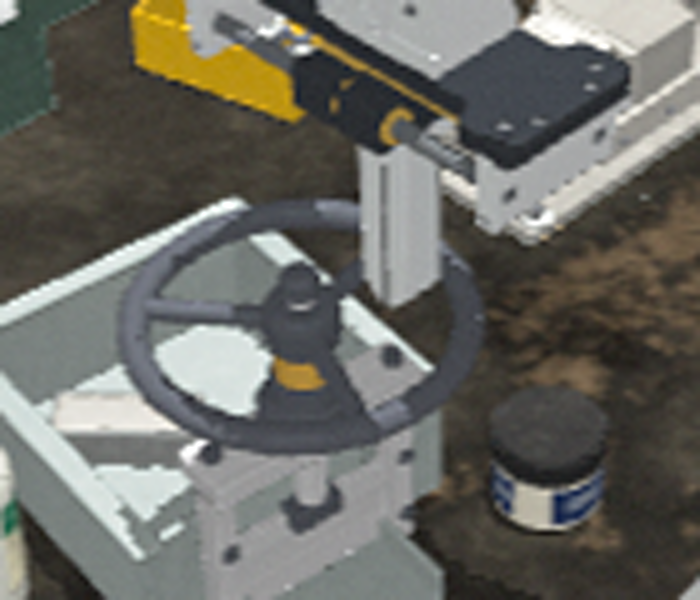

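{"name": "servo_tool", "arguments": {"deltas": [{"linear":[0,0,5],"turn":0},{"linear":[0,0,5],"turn":0},{"linear":[0,0,5],"turn":0},{"linear":[0,0,0],"turn":0},{"linear":[0,0,0],"turn":0}]}}

```text
time_s: 5.8
tcp_pos: [0.4299, 0.2103, 0.1507]
tool_rot: [1.0, -0.0, -0.0, 0.0]
contact_force: [0.4, 0.0, -0.2]
finger_gap: 0.0004
```

```bash
python3 - <<'E'
from h import *
import cv2
s=state();t=s["tcp_pos"];print(t,s["finger_gap"])
b=np.ascontiguousarray(vision.capture("scene")[:,:,::-1])
cv2.imwrite("pics/full5.png",b)
a=b[180:300,170:310]
a=cv2.resize(a,None,fx=5,fy=5,interpolation=cv2.INTER_CUBIC)
a=cv2.convertScaleAbs(a,alpha=1.6,beta=20)
for dz in (-.014,): 
  for x in(-.0125,.0125):
   for y in(-.008,.008):
    u=((proj("scene",[t+[x,y,dz]])-[170,180])*5)[0].round();print(u);cv2.circle(a,(int(u[0]),int(u[1])),3,(0,0,255),-1)
cv2.imwrite("pics/scene5.png",a)
E
```

```text
[0.429906   0.21030663 0.15068452] 0.00039526654394263575
[433. 379.]
[406. 398.]
[391. 350.]
[363. 369.]
```

View pics/scene5.png

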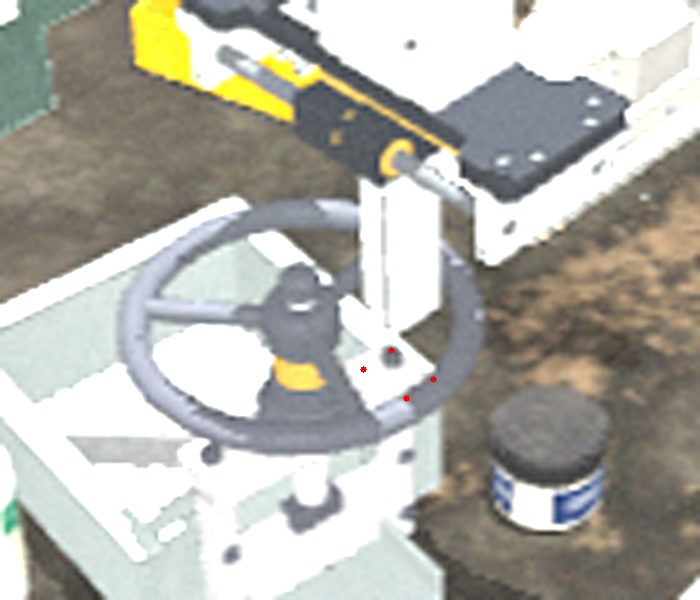

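{"name": "servo_tool", "arguments": {"deltas": [{"linear":[4.3,3.6,0],"turn":0},{"linear":[4.4,3.5,0],"turn":0},{"linear":[4.7,2.8,0],"turn":0},{"linear":[5.2,2.2,0],"turn":0},{"linear":[5.4,1.5,0],"turn":0},{"linear":[0,0,0],"turn":0}]}}

```text
time_s: 6.45
tcp_pos: [0.4551, 0.1966, 0.1509]
tool_rot: [1.0, -0.0, 0.0, -0.0]
contact_force: [-0.4, -0.0, -0.0]
finger_gap: 0.0003
```

```bash
cat > shot.py <<'E'
from h import *
import cv2,sys
s=state();t=s["tcp_pos"];d=t[:2]-[.4615,.236];print(s["time_s"],t.round(4),s["contact_force"].round(1),s["ft_torque"].round(2),"r",np.hypot(*d)*1000,"th",np.degrees(np.arctan2(d[1],d[0]))%360)
b=np.ascontiguousarray(vision.capture("scene")[:,:,::-1])
a=b[180:300,170:310]
a=cv2.resize(a,None,fx=5,fy=5,interpolation=cv2.INTER_CUBIC)
a=cv2.convertScaleAbs(a,alpha=1.5,beta=15)
cv2.imwrite(f"pics/{sys.argv[1]}.png",a)
E
python3 shot.py s6
```

```text
6.45 [0.4551 0.1966 0.1509] [-0.4 -0.  -0. ] [-0.01 -0.14 -0.  ] r 39.955266340212866 th 260.7625496204073
```

View pics/s6.png

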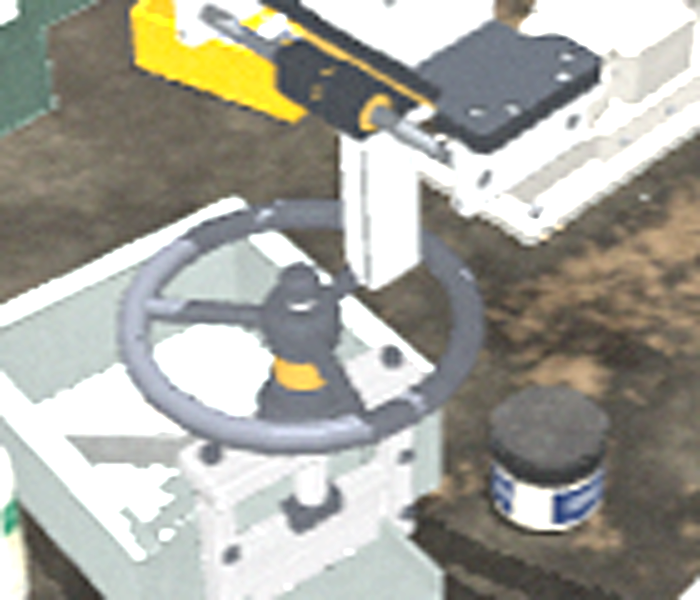

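The tip is about 35 mm higher than the tool data suggests: it passed over the spoke without contact or wheel motion. I'll go back to mid-window and lower it with force checks.

{"name": "servo_tool", "arguments": {"deltas": [{"linear":[-5.4,-1.5,0],"turn":0},{"linear":[-5.2,-2.2,0],"turn":0},{"linear":[-4.7,-2.8,0],"turn":0},{"linear":[-4.4,-3.5,0],"turn":0},{"linear":[-4.3,-3.6,0],"turn":0},{"linear":[0,0,4],"turn":0},{"linear":[0,0,4],"turn":0},{"linear":[0,0,4],"turn":0},{"linear":[0,0,0],"turn":0}]}}

```text
time_s: 7.4
tcp_pos: [0.4296, 0.2101, 0.1381]
tool_rot: [1.0, -0.0, -0.001, 0.0]
contact_force: [-0.7, 0.3, -0.6]
finger_gap: 0.0008
```

```bash
python3 shot.py s7
```

```text
7.4 [0.4296 0.2101 0.1381] [-0.7  0.3 -0.6] [-0.02 -0.08  0.01] r 41.07831409920817 th 219.1064421261889
```

View pics/s7.png

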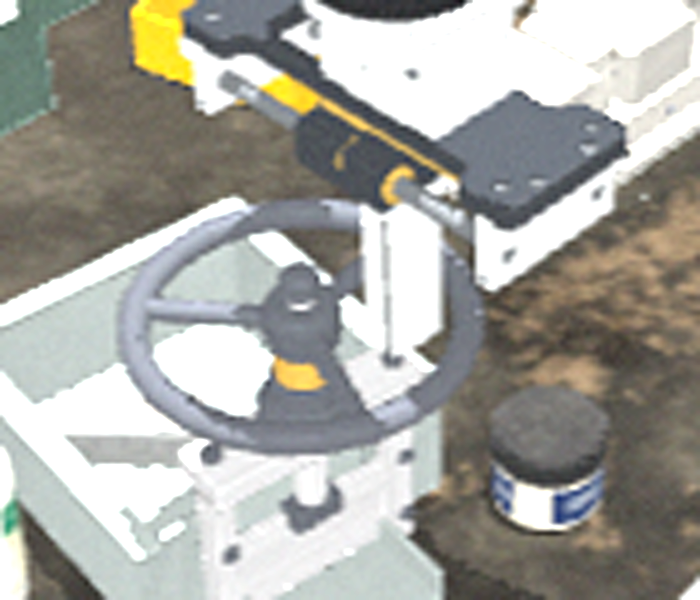

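{"name": "servo_tool", "arguments": {"deltas": [{"linear":[0,0,4],"turn":0},{"linear":[0,0,4],"turn":0},{"linear":[0,0,0],"turn":0},{"linear":[4.3,3.6,0],"turn":0},{"linear":[4.4,3.5,0],"turn":0},{"linear":[4.7,2.8,0],"turn":0},{"linear":[0,0,0],"turn":0}]}}

```text
time_s: 8.15
tcp_pos: [0.4445, 0.2, 0.1311]
tool_rot: [1.0, -0.0, 0.0, 0.0]
contact_force: [0.9, 0.8, -0.0]
finger_gap: 0.0002
```

{"name": "servo_tool", "arguments": {"deltas": [{"linear":[5.2,2.2,0],"turn":0},{"linear":[5.4,1.5,0],"turn":0},{"linear":[0,0,0],"turn":0}]}}

```text
time_s: 8.45
tcp_pos: [0.4551, 0.1966, 0.1309]
tool_rot: [1.0, -0.0, 0.0, 0.0]
contact_force: [0.6, -0.5, -0.3]
finger_gap: 0.0006
```

```bash
python3 shot.py s8
```

```text
8.45 [0.4551 0.1966 0.1309] [ 0.6 -0.5 -0.3] [-0.06 -0.07 -0.01] r 39.94184740504947 th 260.75747489303865
```

View pics/s8.png

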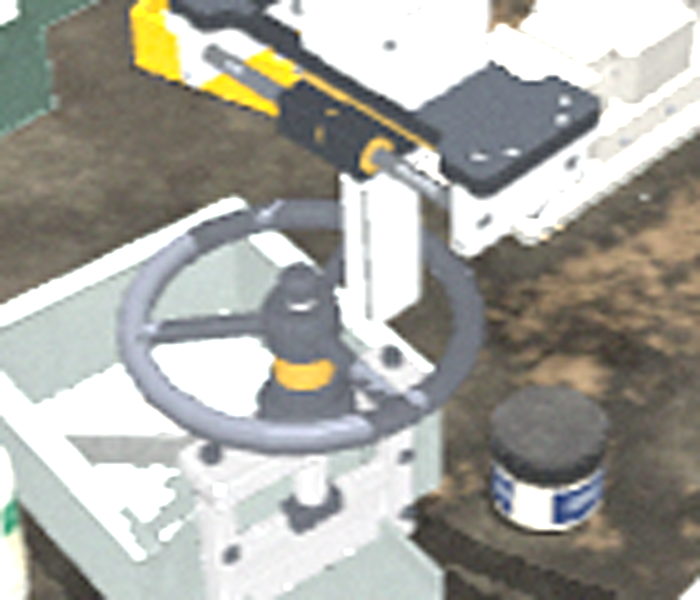

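```bash
cat > plan.py <<'E'
from h import *
import sys
# usage: plan step n  -> rows from current measured theta, and predicted wheel angle
s=state();C=np.array([.4615,.236]);d=s["tcp_pos"][:2]-C;th=np.degrees(np.arctan2(d[1],d[0]))%360
r=np.hypot(*d)
def phi(th,r=.040):
    from scipy.optimize import brentq
    f=lambda p:r*np.sin(np.radians(p-th))-(.005+.0125*abs(np.sin(np.radians(p)))+.008*abs(np.cos(np.radians(p))))
    return brentq(f,th+5,th+50)
if __name__=="__main__":
    step,n=float(sys.argv[1]),int(sys.argv[2])
    print("F",s["contact_force"].round(1),"th",th.round(1),"r",(r*1e3).round(1),"phi",round(phi(th,r)-277.2,1),"t",s["time_s"])
    p=d*1000
    for k in range(n):
        a=np.radians(th+step*(k+1));q=40*np.array([np.cos(a),np.sin(a)]);e=(q-p).round(1);p=p+e;print([e[0],-e[1]],end=" ")
    print()
E
python3 plan.py 5 5
python3 - <<'E'
from h import *
c=np.array([.4615,.236])
for u in((140,332),):
    X=ray("scene",((np.array(u)+.5)/5-.5)+[170,180],.168);d=X[:2]-c;print(np.hypot(*d),np.degrees(np.arctan2(d[1],d[0]))-37.2)
E
```

```text
F [-0.6  0.1 -0.4] th 260.2 r 40.0 phi 12.2 t 8.5
[np.float64(3.5), np.float64(0.5)] [np.float64(3.4), np.float64(0.1)] [np.float64(3.5), np.float64(-0.1)] [np.float64(3.5), np.float64(-0.5)] [np.float64(3.4), np.float64(-0.8)] 
0.06520058244652567 15.791098511970098
```

{"name": "servo_tool", "arguments": {"deltas": [{"linear":[0,0,5],"turn":0},{"linear":[3.5,0.5,0],"turn":0},{"linear":[3.4,0.1,0],"turn":0},{"linear":[3.5,-0.1,0],"turn":0},{"linear":[3.5,-0.5,0],"turn":0},{"linear":[0,0,0],"turn":0}]}}

```text
time_s: 9.1
tcp_pos: [0.4691, 0.1969, 0.1261]
tool_rot: [1.0, -0.0, 0.001, -0.0]
contact_force: [0.4, 0.3, 0.4]
finger_gap: 0.0004
```

```bash
python3 shot.py s9; python3 plan.py 5 20
```

```text
9.1 [0.4691 0.1969 0.1261] [0.4 0.3 0.4] [-0.06 -0.04 -0.01] r 39.86088027700848 th 280.9554467950707
F [ 1.1  0.6 -0.2] th 280.6 r 39.8 phi 33.0 t 9.15
[np.float64(3.4), np.float64(-0.6)] [np.float64(3.3), np.float64(-1.1)] [np.float64(3.3), np.float64(-1.4)] [np.float64(3.0), np.float64(-1.6)] [np.float64(3.0), np.float64(-1.9)] [np.float64(2.7), np.float64(-2.2)] [np.float64(2.6), np.float64(-2.4)] [np.float64(2.3), np.float64(-2.6)] [np.float64(2.1), np.float64(-2.7)] [np.float64(1.8), np.float64(-3.0)] [np.float64(1.6), np.float64(-3.1)] [np.float64(1.3), np.float64(-3.2)] [np.float64(1.0), np.float64(-3.4)] [np.float64(0.8), np.float64(-3.4)] [np.float64(0.4), np.float64(-3.5)] [np.float64(0.1), np.float64(-3.5)] [np.float64(-0.2), np.float64(-3.4)] [np.float64(-0.5), np.float64(-3.5)] [np.float64(-0.8), np.float64(-3.4)] [np.float64(-1.0), np.float64(-3.3)]
```

View pics/s9.png

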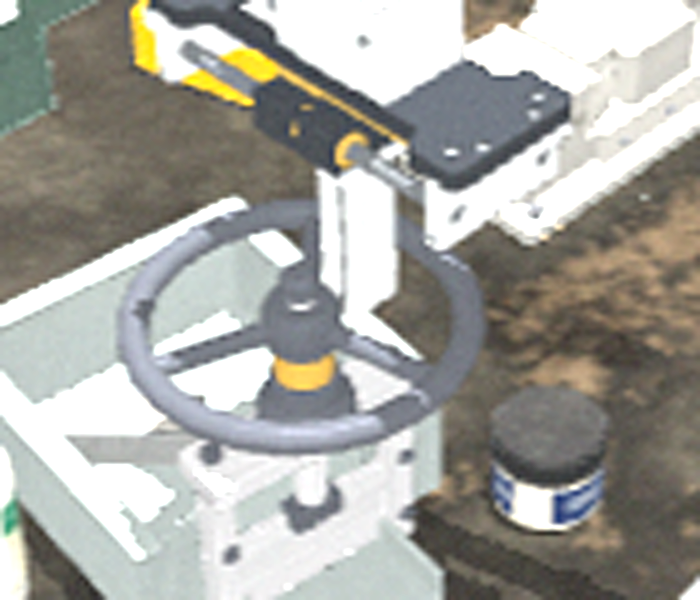

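{"name": "servo_tool", "arguments": {"deltas": [{"linear":[3.4,-0.6,0],"turn":0},{"linear":[3.3,-1.1,0],"turn":0},{"linear":[3.3,-1.4,0],"turn":0}]}}

```text
time_s: 9.45
tcp_pos: [0.4781, 0.1999, 0.1259]
tool_rot: [1.0, -0.0, -0.0, 0.0]
contact_force: [-1.0, -0.2, -1.1]
finger_gap: 0.0005
```

{"name": "servo_tool", "arguments": {"deltas": [{"linear":[3.0,-1.6,0],"turn":0},{"linear":[3.0,-1.9,0],"turn":0},{"linear":[2.7,-2.2,0],"turn":0}]}}

```text
time_s: 9.75
tcp_pos: [0.487, 0.2057, 0.1259]
tool_rot: [1.0, 0.0, 0.0, 0.0]
contact_force: [-0.8, -1.0, -0.7]
finger_gap: 0.0003
```

{"name": "servo_tool", "arguments": {"deltas": [{"linear":[2.6,-2.4,0],"turn":0},{"linear":[2.3,-2.6,0],"turn":0},{"linear":[2.1,-2.7,0],"turn":0}]}}

```text
time_s: 10.05
tcp_pos: [0.4939, 0.2135, 0.1259]
tool_rot: [1.0, 0.0, 0.0, 0.0]
contact_force: [-0.4, -0.2, 0.4]
finger_gap: 0.0002
```

{"name": "servo_tool", "arguments": {"deltas": [{"linear":[1.8,-3.0,0],"turn":0},{"linear":[1.6,-3.1,0],"turn":0},{"linear":[1.3,-3.2,0],"turn":0}]}}

```text
time_s: 10.35
tcp_pos: [0.4985, 0.2228, 0.126]
tool_rot: [1.0, 0.0, 0.0, 0.0]
contact_force: [-1.7, -1.1, 1.0]
finger_gap: 0.0002
```

{"name": "servo_tool", "arguments": {"deltas": [{"linear":[1.0,-3.4,0],"turn":0},{"linear":[0.8,-3.4,0],"turn":0},{"linear":[0.4,-3.5,0],"turn":0}]}}

```text
time_s: 10.65
tcp_pos: [0.5006, 0.233, 0.1259]
tool_rot: [1.0, -0.0, 0.0, 0.0]
contact_force: [-0.6, -1.5, 0.1]
finger_gap: 0.0004
```

```bash
python3 shot.py s10; python3 plan.py 5 30|tr -d 'np.float64()' >/dev/null; python3 plan.py 5 30
```

```text
10.65 [0.5006 0.233  0.1259] [-0.6 -1.5  0.1] [-0.27 -0.02  0.04] r 39.26204566085148 th 355.6580172598499
F [0.2 0.4 0.3] th 356.8 r 39.4 phi 105.5 t 10.7
[np.float64(0.6), np.float64(-3.5)] [np.float64(-0.3), np.float64(-3.4)] [np.float64(-0.5), np.float64(-3.5)] [np.float64(-0.9), np.float64(-3.4)] [np.float64(-1.1), np.float64(-3.3)] [np.float64(-1.5), np.float64(-3.1)] [np.float64(-1.7), np.float64(-3.1)] [np.float64(-2.0), np.float64(-2.9)] [np.float64(-2.2), np.float64(-2.7)] [np.float64(-2.4), np.float64(-2.5)] [np.float64(-2.7), np.float64(-2.2)] [np.float64(-2.8), np.float64(-2.1)] [np.float64(-3.0), np.float64(-1.7)] [np.float64(-3.1), np.float64(-1.6)] [np.float64(-3.3), np.float64(-1.2)] [np.float64(-3.4), np.float64(-0.9)] [np.float64(-3.4), np.float64(-0.7)] [np.float64(-3.5), np.float64(-0.3)] [np.float64(-3.5), np.float64(-0.1)] [np.float64(-3.4), np.float64(0.3)] [np.float64(-3.5), np.float64(0.6)] [np.float64(-3.4), np.float64(0.8)] [np.float64(-3.3), np.float64(1.2)] [np.float64(-3.1), np.float64(1.4)] [np.float64(-3.1), np.float64(1.7)] [np.float64(-2.9), np.float64(2.0)] [np.float64(-2.7), np.float64(2.2)] [np.float64(-2.4), np.float64(2.5)] [np.float64(-2.3), np.float64(2.6)] [np.float64(-2.1), np.float64(2.8)]
```

View pics/s10.png

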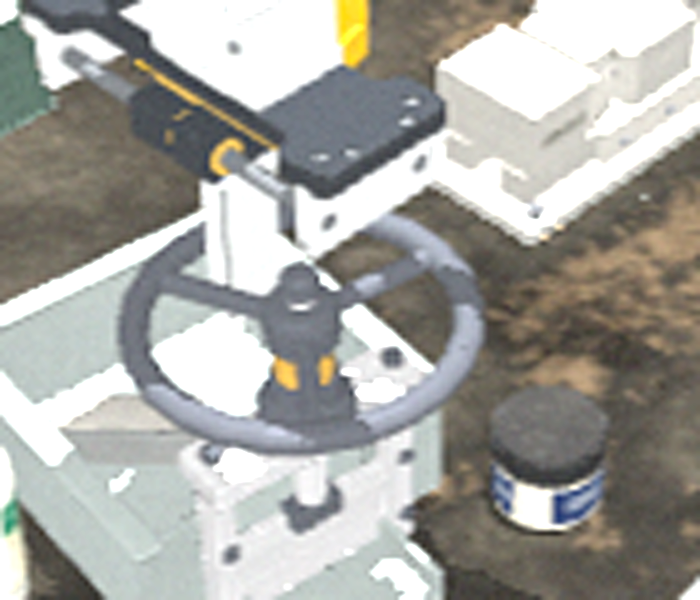

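{"name": "servo_tool", "arguments": {"deltas": [{"linear":[0.4,-3.5,0],"turn":0},{"linear":[-0.3,-3.4,0],"turn":0},{"linear":[-0.5,-3.5,0],"turn":0}]}}

```text
time_s: 11.0
tcp_pos: [0.5003, 0.2435, 0.126]
tool_rot: [1.0, -0.0, 0.0, 0.0]
contact_force: [0.4, -1.4, 0.3]
finger_gap: 0.0006
```

{"name": "servo_tool", "arguments": {"deltas": [{"linear":[-0.9,-3.4,0],"turn":0},{"linear":[-1.1,-3.3,0],"turn":0},{"linear":[-1.5,-3.1,0],"turn":0}]}}

```text
time_s: 11.3
tcp_pos: [0.4967, 0.2534, 0.126]
tool_rot: [1.0, 0.0, 0.0, -0.0]
contact_force: [-0.0, -2.1, 0.1]
finger_gap: 0.0005
```

{"name": "servo_tool", "arguments": {"deltas": [{"linear":[-1.7,-3.1,0],"turn":0},{"linear":[-2.0,-2.9,0],"turn":0},{"linear":[-2.2,-2.7,0],"turn":0}]}}

```text
time_s: 11.6
tcp_pos: [0.4907, 0.2621, 0.126]
tool_rot: [1.0, 0.0, 0.0, -0.0]
contact_force: [1.5, -0.8, -0.1]
finger_gap: 0.0004
```

{"name": "servo_tool", "arguments": {"deltas": [{"linear":[-2.4,-2.5,0],"turn":0},{"linear":[-2.7,-2.2,0],"turn":0},{"linear":[-2.8,-2.1,0],"turn":0}]}}

```text
time_s: 11.9
tcp_pos: [0.4826, 0.2688, 0.126]
tool_rot: [1.0, -0.0, 0.0, -0.0]
contact_force: [0.1, -0.7, 0.5]
finger_gap: 0.0003
```

{"name": "servo_tool", "arguments": {"deltas": [{"linear":[-3.0,-1.7,0],"turn":0},{"linear":[-3.1,-1.6,0],"turn":0},{"linear":[-3.3,-1.2,0],"turn":0}]}}

```text
time_s: 12.2
tcp_pos: [0.4756, 0.2725, 0.1262]
tool_rot: [1.0, 0.0, 0.003, 0.001]
contact_force: [8.6, -5.0, -3.3]
finger_gap: 0.0002
```

{"name": "servo_tool", "arguments": {"deltas": [{"linear":[-3.4,-0.9,0],"turn":0},{"linear":[-3.4,-0.7,0],"turn":0},{"linear":[-3.5,-0.3,0],"turn":0}]}}

```text
time_s: 12.5
tcp_pos: [0.4706, 0.274, 0.1268]
tool_rot: [1.0, 0.001, 0.007, 0.001]
contact_force: [13.2, -3.9, -4.2]
finger_gap: 0.0005
```

```bash
python3 shot.py s11;  python3 plan.py 5 30 | sed 's/np.float64(\([-0-9.]*\))/\1/g'
```

```text
12.5 [0.4706 0.274  0.1268] [13.2 -3.9 -4.2] [-0.72 -2.61  0.15] r 39.067013569227214 th 76.50318809637753
F [12.1 -3.2 -4.5] th 77.9 r 39.2 phi -169.8 t 12.55
[-3.3, -1.3] [-3.5, -0.3] [-3.5, 0.0] [-3.4, 0.4] [-3.5, 0.6] [-3.3, 0.9] [-3.3, 1.2] [-3.1, 1.5] [-3.0, 1.8] [-2.9, 2.0] [-2.6, 2.3] [-2.5, 2.5] [-2.2, 2.7] [-2.0, 2.9] [-1.7, 3.0] [-1.5, 3.2] [-1.1, 3.2] [-0.9, 3.4] [-0.6, 3.5] [-0.3, 3.4] [0.1, 3.5] [0.3, 3.5] [0.6, 3.4] [1.0, 3.4] [1.2, 3.3] [1.5, 3.1] [1.7, 3.0] [2.1, 2.9] [2.2, 2.6] [2.5, 2.5]
```

View pics/s11.png

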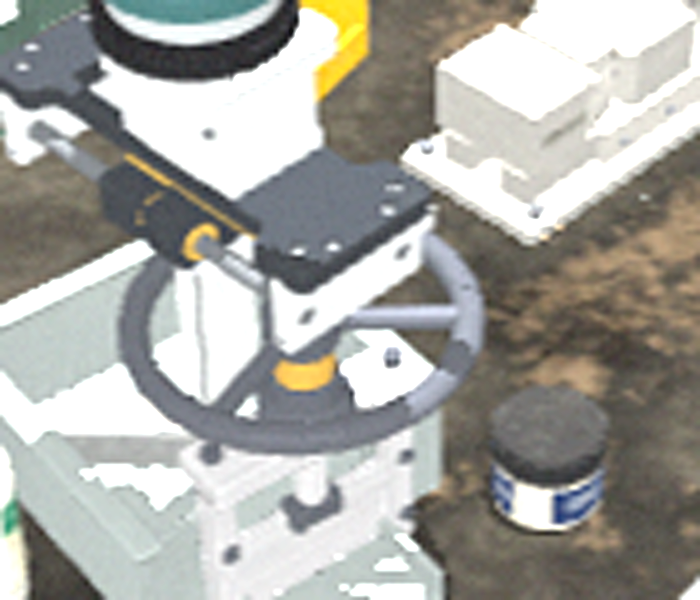

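```bash
python3 - <<'E'
from h import *
from plan import phi
import cv2
s=state();t=s["tcp_pos"];print(t)
print("phi",phi(76.5,.0391)-360+82.8+360, phi(68.9,.0391)+82.8)
for x,y in((-.0885,.0375),(-.0885,-.0375),(.0885,.0375)):
  for z in(.2,.22,.23,.24,.25,.27): print(x,y,z,((proj("scene",[t[0]+x,t[1]+y,z])-[170,180])*5).round())
X=ray("scene",((np.array((462,318))+.5)/5-.5)+[170,180],.168);d=X[:2]-[.4615,.236];print(np.hypot(*d),np.degrees(np.arctan2(d[1],d[0])))
a=np.ascontiguousarray(vision.capture("scene")[:,:,::-1])[180:300,150:290]
cv2.imwrite("pics/s12.png",cv2.resize(a,None,fx=5,fy=5,interpolation=cv2.INTER_CUBIC))
E
```

```text
[0.46969255 0.274378   0.12686064]
phi 188.7367376905314 179.7290203731764
-0.0885 0.0375 0.2 [[294. 450.]]
-0.0885 0.0375 0.22 [[292. 411.]]
-0.0885 0.0375 0.23 [[291. 391.]]
-0.0885 0.0375 0.24 [[290. 370.]]
-0.0885 0.0375 0.25 [[289. 350.]]
-0.0885 0.0375 0.27 [[286. 307.]]
-0.0885 -0.0375 0.2 [[437. 349.]]
-0.0885 -0.0375 0.22 [[437. 310.]]
-0.0885 -0.0375 0.23 [[437. 290.]]
-0.0885 -0.0375 0.24 [[437. 270.]]
-0.0885 -0.0375 0.25 [[437. 250.]]
-0.0885 -0.0375 0.27 [[437. 208.]]
0.0885 0.0375 0.2 [[ -7. 234.]]
0.0885 0.0375 0.22 [[-13. 195.]]
0.0885 0.0375 0.23 [[-16. 176.]]
0.0885 0.0375 0.24 [[-19. 156.]]
0.0885 0.0375 0.25 [[-22. 136.]]
0.0885 0.0375 0.27 [[-28.  95.]]
0.0663467656842278 -137.92112131493457
```

View pics/s12.png

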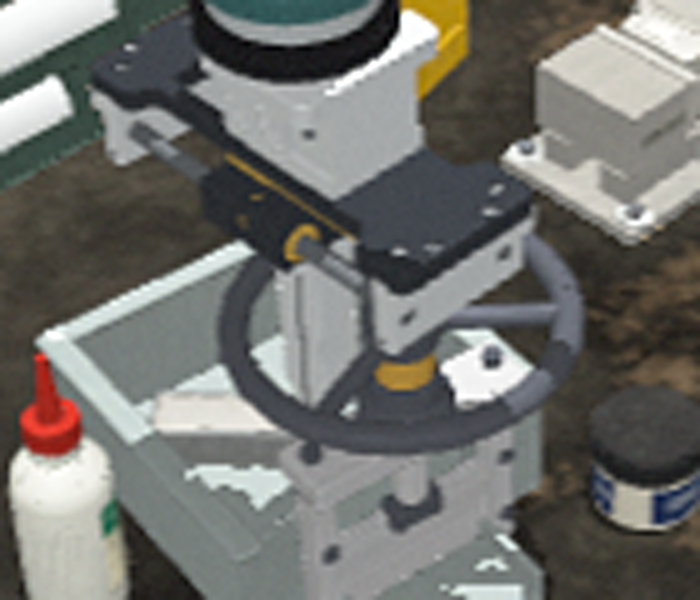

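```bash
cat > cmd.py <<'E'
import numpy as np,sys
a,step,n=map(float,sys.argv[1:]);p=40*np.array([np.cos(np.radians(a)),np.sin(np.radians(a))])
out=[]
for k in range(int(n)):
    t=np.radians(a+step*(k+1));q=40*np.array([np.cos(t),np.sin(t)]);e=(q-p).round(1);p=p+e
    out.append('{"linear": [%.1f, %.1f, 0], "turn": 0}'%(e[0],-e[1]))
print(", ".join(out))
E
python3 cmd.py 86.8 6 20;echo; python3 cmd.py 206.8 6 20;echo; python3 cmd.py 326.8 6 20
```

```text
{"linear": [-4.2, -0.0, 0], "turn": 0}, {"linear": [-4.2, 0.4, 0], "turn": 0}, {"linear": [-4.1, 0.9, 0], "turn": 0}, {"linear": [-3.9, 1.2, 0], "turn": 0}, {"linear": [-3.9, 1.7, 0], "turn": 0}, {"linear": [-3.6, 2.1, 0], "turn": 0}, {"linear": [-3.4, 2.5, 0], "turn": 0}, {"linear": [-3.1, 2.8, 0], "turn": 0}, {"linear": [-2.8, 3.1, 0], "turn": 0}, {"linear": [-2.5, 3.3, 0], "turn": 0}, {"linear": [-2.1, 3.7, 0], "turn": 0}, {"linear": [-1.7, 3.8, 0], "turn": 0}, {"linear": [-1.3, 4.0, 0], "turn": 0}, {"linear": [-0.9, 4.0, 0], "turn": 0}, {"linear": [-0.5, 4.2, 0], "turn": 0}, {"linear": [0.0, 4.2, 0], "turn": 0}, {"linear": [0.4, 4.2, 0], "turn": 0}, {"linear": [0.9, 4.1, 0], "turn": 0}, {"linear": [1.3, 3.9, 0], "turn": 0}, {"linear": [1.7, 3.9, 0], "turn": 0}

{"linear": [2.1, 3.6, 0], "turn": 0}, {"linear": [2.4, 3.4, 0], "turn": 0}, {"linear": [2.8, 3.2, 0], "turn": 0}, {"linear": [3.1, 2.8, 0], "turn": 0}, {"linear": [3.4, 2.4, 0], "turn": 0}, {"linear": [3.6, 2.1, 0], "turn": 0}, {"linear": [3.8, 1.8, 0], "turn": 0}, {"linear": [4.0, 1.3, 0], "turn": 0}, {"linear": [4.1, 0.9
[... 538 characters left out ...]
, -4.0, 0], "turn": 0}, {"linear": [0.9, -4.1, 0], "turn": 0}, {"linear": [0.5, -4.2, 0], "turn": 0}, {"linear": [-0.0, -4.2, 0], "turn": 0}, {"linear": [-0.4, -4.1, 0], "turn": 0}, {"linear": [-0.9, -4.1, 0], "turn": 0}, {"linear": [-1.3, -4.0, 0], "turn": 0}, {"linear": [-1.7, -3.8, 0], "turn": 0}, {"linear": [-2.0, -3.7, 0], "turn": 0}, {"linear": [-2.5, -3.4, 0], "turn": 0}, {"linear": [-2.8, -3.1, 0], "turn": 0}, {"linear": [-3.1, -2.8, 0], "turn": 0}, {"linear": [-3.4, -2.5, 0], "turn": 0}, {"linear": [-3.6, -2.1, 0], "turn": 0}, {"linear": [-3.8, -1.7, 0], "turn": 0}, {"linear": [-4.0, -1.3, 0], "turn": 0}, {"linear": [-4.1, -0.9, 0], "turn": 0}, {"linear": [-4.1, -0.4, 0], "turn": 0}
```

First half of that arc, as a load check, with 2 mm more depth.

{"name": "servo_tool", "arguments": {"deltas": [{"linear":[-4.2,0.0,1],"turn":0},{"linear":[-4.2,0.4,1],"turn":0},{"linear":[-4.1,0.9,0],"turn":0},{"linear":[-3.9,1.2,0],"turn":0},{"linear":[-3.9,1.7,0],"turn":0},{"linear":[-3.6,2.1,0],"turn":0},{"linear":[-3.4,2.5,0],"turn":0},{"linear":[-3.1,2.8,0],"turn":0},{"linear":[-2.8,3.1,0],"turn":0},{"linear":[-2.5,3.3,0],"turn":0}]}}

```text
time_s: 13.6
tcp_pos: [0.4343, 0.2612, 0.1266]
tool_rot: [1.0, -0.0, 0.007, -0.004]
contact_force: [8.1, 6.7, 1.9]
finger_gap: 0.0004
```

```bash
python3 shot.py s13;  python3 plan.py 5 1
```

```text
13.6 [0.4343 0.2612 0.1266] [8.1 6.7 1.9] [ 1.04 -1.56  0.02] r 37.078194937770746 th 137.26078438762977
F [6.8 6.1 2.6] th 139.1 r 37.6 phi -112.8 t 13.65
[np.float64(-4.0), np.float64(1.1)]
```

View pics/s13.png

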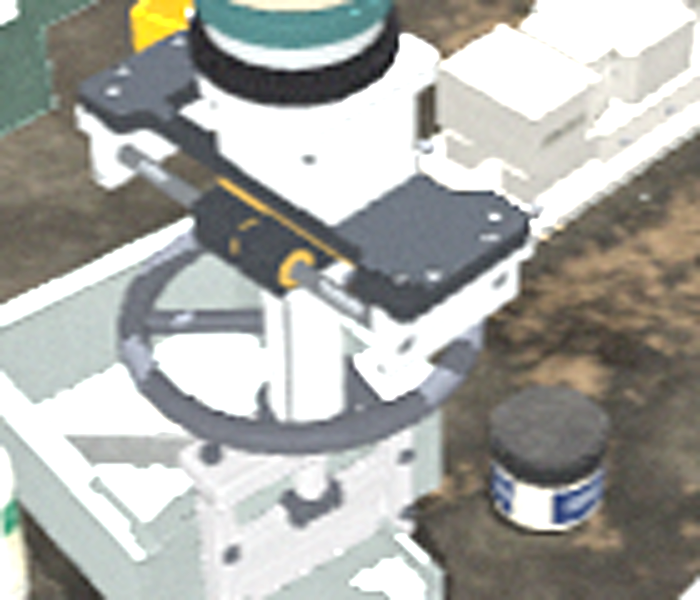

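{"name": "servo_tool", "arguments": {"deltas": [{"linear":[-2.1,3.7,0],"turn":0},{"linear":[-1.7,3.8,0],"turn":0},{"linear":[-1.3,4.0,0],"turn":0},{"linear":[-0.9,4.0,0],"turn":0},{"linear":[-0.5,4.2,0],"turn":0},{"linear":[0.0,4.2,0],"turn":0},{"linear":[0.4,4.2,0],"turn":0},{"linear":[0.9,4.1,0],"turn":0},{"linear":[1.3,3.9,0],"turn":0},{"linear":[1.7,3.9,0],"turn":0}]}}

```text
time_s: 14.65
tcp_pos: [0.4252, 0.2233, 0.1254]
tool_rot: [1.0, -0.001, 0.001, -0.006]
contact_force: [-2.2, 14.4, 3.3]
finger_gap: 0.0003
```

{"name": "servo_tool", "arguments": {"deltas": [{"linear":[2.1,3.6,0],"turn":0},{"linear":[2.4,3.4,0],"turn":0},{"linear":[2.8,3.2,0],"turn":0},{"linear":[3.1,2.8,0],"turn":0},{"linear":[3.4,2.4,0],"turn":0},{"linear":[3.6,2.1,0],"turn":0},{"linear":[3.8,1.8,0],"turn":0},{"linear":[4.0,1.3,0],"turn":0},{"linear":[4.1,0.9,0],"turn":0},{"linear":[4.2,0.4,0],"turn":0},{"linear":[4.2,0.0,0],"turn":0},{"linear":[4.1,-0.4,0],"turn":0},{"linear":[4.1,-0.9,0],"turn":0},{"linear":[4.0,-1.2,0],"turn":0},{"linear":[3.8,-1.7,0],"turn":0},{"linear":[3.7,-2.1,0],"turn":0},{"linear":[3.4,-2.5,0],"turn":0},{"linear":[3.1,-2.8,0],"turn":0},{"linear":[2.8,-3.1,0],"turn":0},{"linear":[2.5,-3.3,0],"turn":0}]}}

```text
time_s: 16.65
tcp_pos: [0.4865, 0.2103, 0.1219]
tool_rot: [1.0, 0.0, -0.008, 0.003]
contact_force: [-9.4, -5.8, 1.8]
finger_gap: 0.0005
```

```bash
python3 shot.py s14;  python3 plan.py 5 1
```

```text
16.65 [0.4865 0.2103 0.1219] [-9.4 -5.8  1.8] [-1.03  1.57  0.04] r 35.80176376026127 th 314.22003075222875
F [-6.4 -4.9 -0.2] th 316.0 r 36.2 phi 65.7 t 16.7
[np.float64(5.1), np.float64(0.1)]
```

View pics/s14.png

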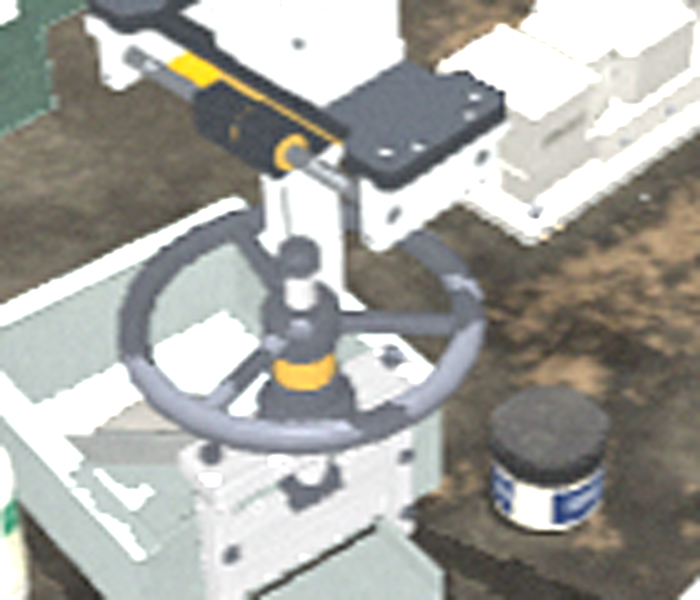

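{"name": "servo_tool", "arguments": {"deltas": [{"linear":[2.1,-3.6,0],"turn":0},{"linear":[1.7,-3.8,0],"turn":0},{"linear":[1.3,-4.0,0],"turn":0},{"linear":[0.9,-4.1,0],"turn":0},{"linear":[0.5,-4.2,0],"turn":0},{"linear":[0,-4.2,0],"turn":0},{"linear":[-0.4,-4.1,0],"turn":0},{"linear":[-0.9,-4.1,0],"turn":0},{"linear":[-1.3,-4.0,0],"turn":0},{"linear":[-1.7,-3.8,0],"turn":0},{"linear":[-2.0,-3.7,0],"turn":0},{"linear":[-2.5,-3.4,0],"turn":0},{"linear":[-2.8,-3.1,0],"turn":0},{"linear":[-3.1,-2.8,0],"turn":0},{"linear":[-3.4,-2.5,0],"turn":0},{"linear":[-3.6,-2.1,0],"turn":0},{"linear":[-3.8,-1.7,0],"turn":0},{"linear":[-4.0,-1.3,0],"turn":0},{"linear":[-4.1,-0.9,0],"turn":0},{"linear":[-4.1,-0.4,0],"turn":0}]}}

```text
time_s: 18.7
tcp_pos: [0.4712, 0.2733, 0.1252]
tool_rot: [1.0, 0.001, 0.008, 0.001]
contact_force: [15.0, -3.8, -3.0]
finger_gap: 0.0006
```

{"name": "servo_tool", "arguments": {"deltas": [{"linear":[-4.2,0.0,0],"turn":0},{"linear":[-4.2,0.4,0],"turn":0},{"linear":[-4.1,0.9,0],"turn":0},{"linear":[-3.9,1.2,0],"turn":0},{"linear":[-3.9,1.7,0],"turn":0},{"linear":[-3.6,2.1,0],"turn":0},{"linear":[-3.4,2.5,0],"turn":0},{"linear":[-3.1,2.8,0],"turn":0},{"linear":[-2.8,3.1,0],"turn":0},{"linear":[-2.5,3.3,0],"turn":0}]}}

```text
time_s: 19.7
tcp_pos: [0.4342, 0.261, 0.1264]
tool_rot: [1.0, -0.0, 0.007, -0.004]
contact_force: [9.4, 6.1, 1.1]
finger_gap: 0.0004
```

```bash
python3 shot.py s15;  python3 plan.py 5 1
```

```text
19.7 [0.4342 0.261  0.1264] [9.4 6.1 1.1] [ 1.12 -1.54  0.  ] r 37.01777247611005 th 137.47651240137657
F [6.6 5.5 1.8] th 139.3 r 37.5 phi -112.6 t 19.75
[np.float64(-4.1), np.float64(1.1)]
```

View pics/s15.png

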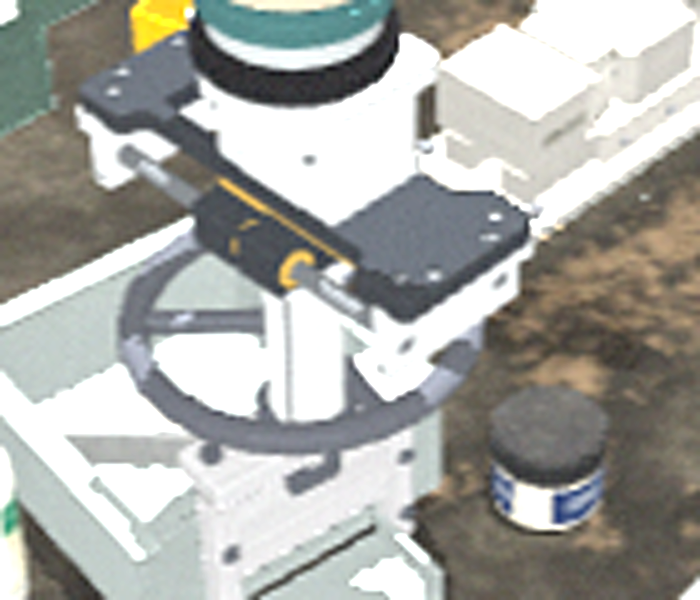

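{"name": "servo_tool", "arguments": {"deltas": [{"linear":[-2.1,3.7,0],"turn":0},{"linear":[-1.7,3.8,0],"turn":0},{"linear":[-1.3,4.0,0],"turn":0},{"linear":[-0.9,4.0,0],"turn":0},{"linear":[-0.5,4.2,0],"turn":0},{"linear":[0.0,4.2,0],"turn":0},{"linear":[0.4,4.2,0],"turn":0},{"linear":[0.9,4.1,0],"turn":0},{"linear":[1.3,3.9,0],"turn":0},{"linear":[1.7,3.9,0],"turn":0},{"linear":[2.1,3.6,0],"turn":0},{"linear":[2.4,3.4,0],"turn":0},{"linear":[2.8,3.2,0],"turn":0},{"linear":[3.1,2.8,0],"turn":0},{"linear":[3.4,2.4,0],"turn":0},{"linear":[0,0,0],"turn":0},{"linear":[0,0,0],"turn":0},{"linear":[0,0,0],"turn":0},{"linear":[0,0,0],"turn":0}]}}

```text
time_s: 21.65
tcp_pos: [0.4356, 0.2038, 0.1238]
tool_rot: [1.0, -0.001, -0.003, -0.002]
contact_force: [-5.0, 4.7, 3.0]
finger_gap: 0.0002
```

```bash
python3 shot.py s16;  python3 plan.py 5 1
```

```text
21.65 [0.4356 0.2038 0.1238] [-5.   4.7  3. ] [0.87 0.75 0.02] r 41.337461602611356 th 231.21493007520118
F [-5.2  4.9  3. ] th 231.2 r 41.3 phi -18.9 t 21.7
[np.float64(3.6), np.float64(1.0)]
```

View pics/s16.png

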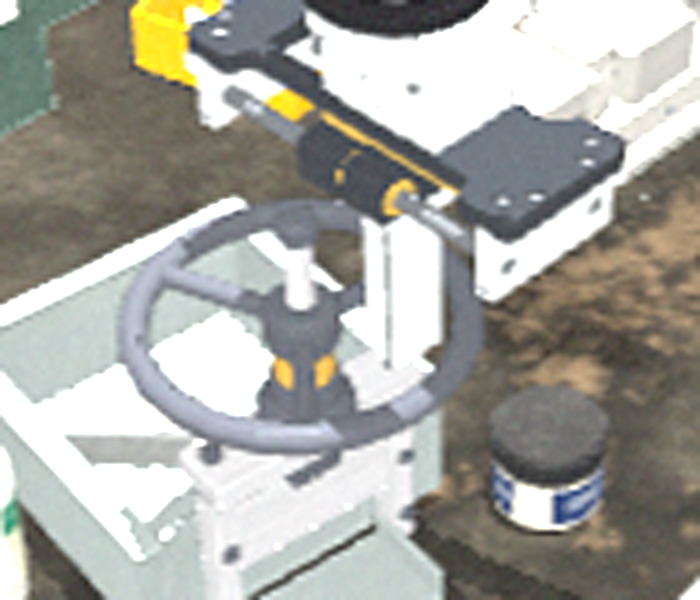

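```bash
python3 - <<'E'
from h import *
def ang(u,o=(170,180)):
    X=ray("scene",((np.array(u)+.5)/5-.5)+o,.167);d=X[:2]-[.4615,.236];print(u,round(np.hypot(*d)*1e3,1),round(np.degrees(np.arctan2(d[1],d[0]))-37.2,1))
ang((165,270)); ang((235,295)); ang((150,309)); ang((147,307));ang((140,332))
# stem cap top 
for z in(.192,.215,.22,.222,.225):print(z,((proj("scene",[.4615,.236,z])-[170,180])*5).round())
E
python3 cmd.py 236.8 6 6
```

```text
(165, 270) 65.0 -20.0
(235, 295) 30.7 -19.1
(150, 309) 62.1 2.3
(147, 307) 63.5 1.3
(140, 332) 65.2 14.8
0.192 [[296. 269.]]
0.215 [[294. 225.]]
0.22 [[293. 215.]]
0.222 [[293. 211.]]
0.225 [[293. 205.]]
{"linear": [3.6, 2.1, 0], "turn": 0}, {"linear": [3.8, 1.7, 0], "turn": 0}, {"linear": [4.0, 1.3, 0], "turn": 0}, {"linear": [4.1, 0.9, 0], "turn": 0}, {"linear": [4.2, 0.5, 0], "turn": 0}, {"linear": [4.2, -0.0, 0], "turn": 0}
```

```bash
python3 - <<'E'
import cv2,numpy as np
def f(p,o): 
    a=cv2.imread(p)[210:280,180:260];return a
a=cv2.imread("pics/scene0.png")[215:285,185:275];a=cv2.convertScaleAbs(a,alpha=1.5,beta=15)
b=cv2.imread("pics/s16.png");b=b[35*5:105*5,15*5:105*5]
a=cv2.resize(a,None,fx=4.4,fy=4.4,interpolation=cv2.INTER_CUBIC);b=cv2.resize(b,(a.shape[1],a.shape[0]))
cv2.imwrite("pics/cmp.png",np.hstack([a,b]))
E
```

```text
(no output)
```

View pics/cmp.png

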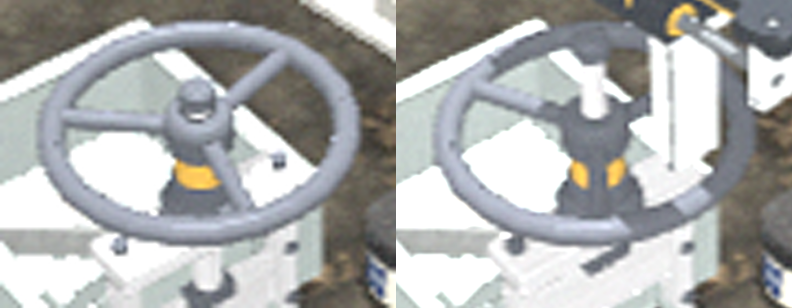

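```bash
python3 - <<'E'
import cv2,numpy as np
from h import *
b=np.ascontiguousarray(vision.capture("scene")[:,:,::-1]);cv2.imwrite("pics/raw17.png",b)
a=cv2.imread("pics/scene0.png")
o=[cv2.resize(x[210:260,210:250],None,fx=10,fy=10,interpolation=cv2.INTER_CUBIC) for x in(a,b)]
o=[cv2.convertScaleAbs(x,alpha=2,beta=0) for x in o]
cv2.imwrite("pics/stem.png",np.hstack(o))
E
```

```text
(no output)
```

View pics/stem.png

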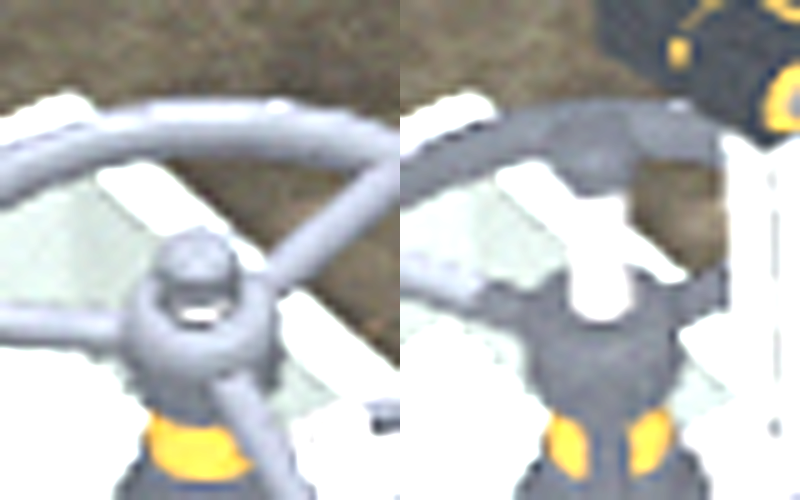

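{"name": "servo_tool", "arguments": {"deltas": [{"linear":[3.6,2.1,0],"turn":0},{"linear":[3.8,1.7,0],"turn":0},{"linear":[4.0,1.3,0],"turn":0},{"linear":[0,0,0],"turn":0},{"linear":[0,0,0],"turn":0},{"linear":[0,0,0],"turn":0},{"linear":[0,0,0],"turn":0},{"linear":[0,0,0],"turn":0}]}}

```text
time_s: 22.55
tcp_pos: [0.4452, 0.1982, 0.1233]
tool_rot: [1.0, -0.0, -0.005, -0.002]
contact_force: [-7.3, 4.9, 2.4]
finger_gap: 0.0003
```

```bash
python3 shot.py s18;  python3 plan.py 5 1
```

```text
22.55 [0.4452 0.1982 0.1233] [-7.3  4.9  2.4] [0.65 1.16 0.07] r 41.19870103054456 th 246.73048290748864
F [-7.   4.9  2.8] th 246.7 r 41.2 phi -4.8 t 22.6
[np.float64(3.7), np.float64(0.1)]
```

View pics/s18.png

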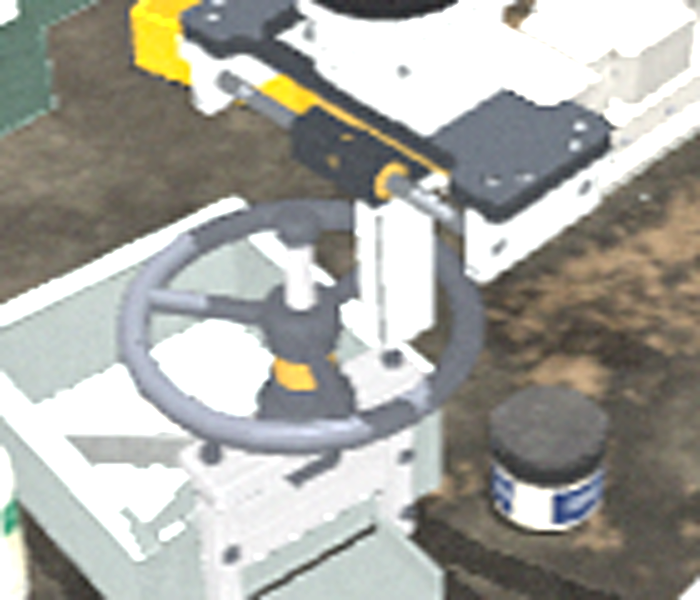

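{"name": "servo_tool", "arguments": {"deltas": [{"linear":[3.2,0.7,0],"turn":0},{"linear":[0,0,0],"turn":0},{"linear":[0,0,0],"turn":0},{"linear":[0,0,0],"turn":0},{"linear":[0,0,0],"turn":0}]}}

```text
time_s: 23.1
tcp_pos: [0.4471, 0.1975, 0.1232]
tool_rot: [1.0, -0.0, -0.006, -0.002]
contact_force: [-9.4, 4.3, 4.0]
finger_gap: 0.0005
```

```bash
python3 shot.py s19;  python3 plan.py 5 1; python3 - <<'E'
import cv2,numpy as np
a=cv2.imread("pics/scene0.png")[180:300,170:310];a=cv2.convertScaleAbs(cv2.resize(a,None,fx=5,fy=5,interpolation=cv2.INTER_CUBIC),alpha=1.5,beta=15)
b=cv2.imread("pics/s19.png");cv2.imwrite("pics/cmp2.png",np.hstack([a[180:480,100:490],b[180:480,100:490]]))
E
```

```text
23.1 [0.4471 0.1975 0.1232] [-9.4  4.3  4. ] [0.77 1.55 0.07] r 41.09731055293026 th 249.4681380894956
F [-8.5  4.9  4. ] th 249.5 r 41.1 phi -1.4 t 23.15
[np.float64(3.7), np.float64(0.0)]
```

View pics/cmp2.png

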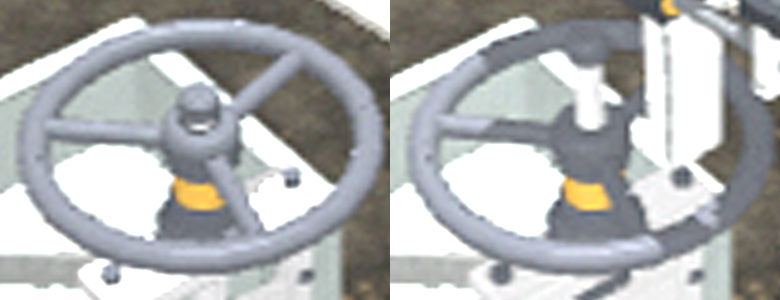

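{"name": "servo_tool", "arguments": {"deltas": [{"linear":[-3.2,-0.7,0],"turn":0},{"linear":[-4.0,-1.3,0],"turn":0},{"linear":[-3.8,-1.7,0],"turn":0},{"linear":[-3.6,-2.1,0],"turn":0},{"linear":[-3.4,-2.4,0],"turn":0},{"linear":[0,0,0],"turn":0},{"linear":[0,0,-10],"turn":0},{"linear":[0,0,-20],"turn":0},{"linear":[0,0,-20],"turn":0},{"linear":[0,0,-25],"turn":0},{"linear":[0,0,-25],"turn":0},{"linear":[0,0,-25],"turn":0},{"linear":[-3,30,0],"turn":0},{"linear":[-3,30,0],"turn":0},{"linear":[-3,30,0],"turn":0},{"linear":[-3,30,0],"turn":0},{"linear":[-3,30,0],"turn":0},{"linear":[-3,30,0],"turn":0},{"linear":[-3,30,0],"turn":0},{"linear":[0,0,0],"turn":0}]}}

```text
time_s: 25.15
tcp_pos: [0.4148, -0.0091, 0.2498]
tool_rot: [1.0, -0.002, 0.001, 0.001]
contact_force: [-0.4, 0.5, -0.7]
finger_gap: 0.0005
```

```bash
python3 - <<'E'
import cv2,numpy as np
from h import *
print(state()["tcp_pos"],state()["contact_force"],state()["time_s"])
b=np.ascontiguousarray(vision.capture("scene")[:,:,::-1]);cv2.imwrite("pics/scene20.png",b)
t=np.ascontiguousarray(vision.capture("top")[:,:,::-1]);cv2.imwrite("pics/top20.png",t)
a=cv2.imread("pics/scene0.png")
o=[cv2.resize(x[205:330,145:305],(400,312),interpolation=cv2.INTER_CUBIC) for x in(a,b)]
o2=[cv2.resize(x[205:265,190:270],(400,300),interpolation=cv2.INTER_CUBIC) for x in(a,b)]
cv2.imwrite("pics/cmp3.png",np.vstack([np.hstack(o),np.hstack(o2)])[:600])
a=cv2.imread("pics/top0.png")
o=[cv2.resize(x[130:260,140:270],(400,400),interpolation=cv2.INTER_CUBIC) for x in(a,t)]
cv2.imwrite("pics/cmp4.png",np.hstack(o))
E
```

```text
[ 0.41484238 -0.00911983  0.24977776] [-0.39887024  0.45356435 -0.72113795] 25.15
```

View pics/cmp3.png

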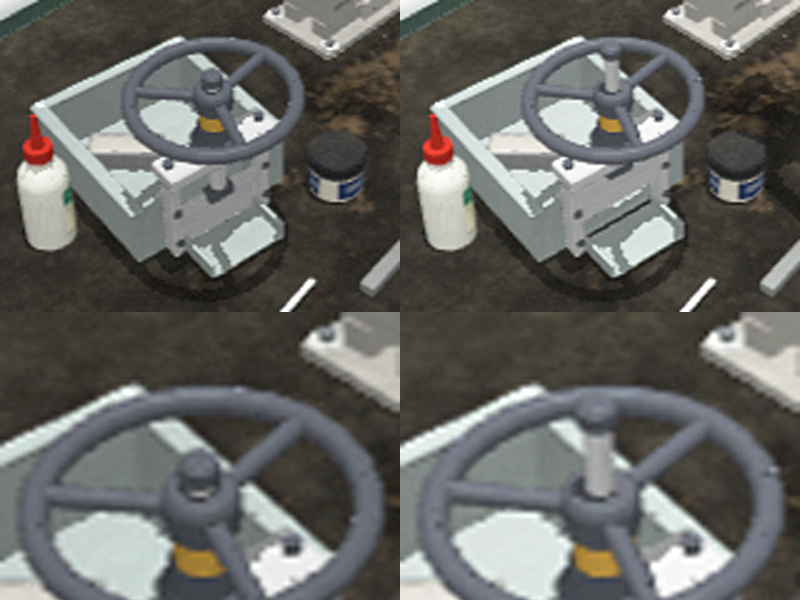

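View pics/cmp4.png

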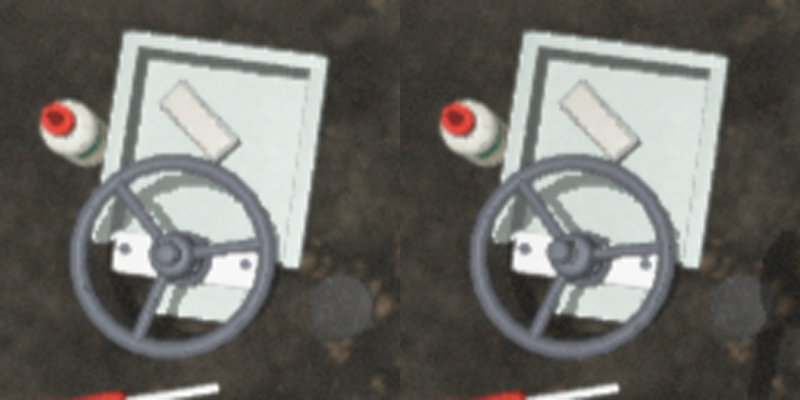

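```bash
python3 - <<'E'
import cv2,numpy as np
from h import *
from scipy.optimize import brentq
a=cv2.imread("pics/scene0.png");b=cv2.imread("pics/scene20.png")
o=[cv2.convertScaleAbs(cv2.resize(x[212:262,210:250],None,fx=12,fy=12,interpolation=cv2.INTER_CUBIC),alpha=2) for x in(a,b)]
cv2.imwrite("pics/stem3.png",np.hstack(o)[:600,:])
for r in(10.8,11,11.2,11.4,11.6,11.8):
    v0=proj("scene",[.4615,.236,.190])[0,1];print(r,brentq(lambda z:proj("scene",[.4615,.236,z])[0,1]-v0+r,.19,.25)-.19)
E
```

```text
10.8 0.028407485242946173
11 0.02892368617077684
11.2 0.029439535266812256
11.4 0.029955032890631922
11.6 0.03047017940132521
11.8 0.030984975157492017
```

View pics/stem3.png

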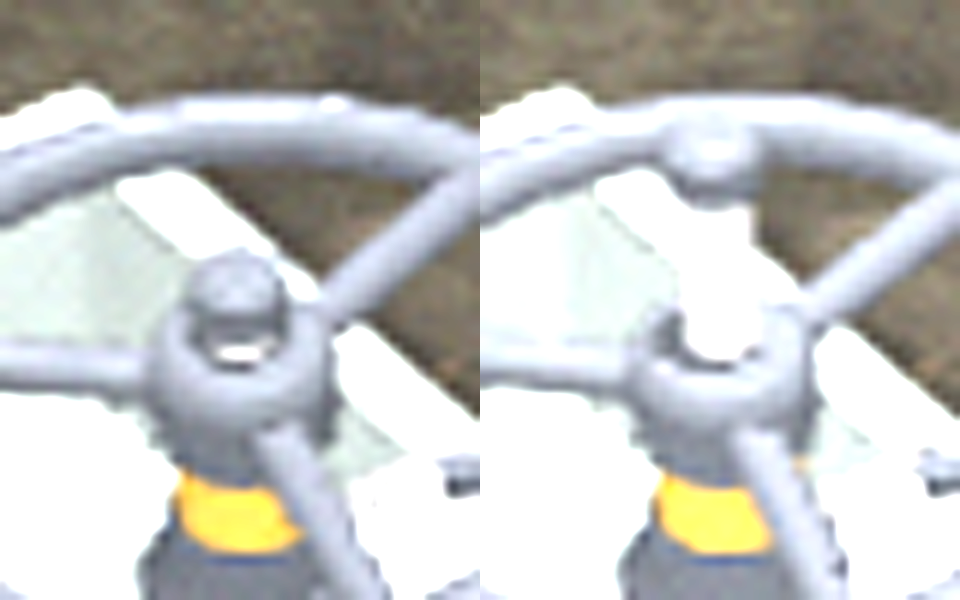

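```bash
python3 - <<'E'
from cell import workorder
print(workorder.hand_in())
E
```

```text
the job is handed in; nothing more can be done
None
```

The gate is open about one and a half turns and the job is handed in at about 25 s. I pushed one spoke round anticlockwise with the closed fingertips, then backed off, lifted and moved clear.

- **Slack:** The wheel turned freely (under about 2 N) for about half a turn. Then the push force jumped to 10–14 N, which I took as the start of the rise. I could place that point to about ±4°.
- **Final wheel angle:** The total turn is about 718–719° against a target of about 720°. That puts it about 1.496 turns past the start of the rise. In both cameras the spokes look the same as at the start, as two full turns should.
- **Stem rise:** The scene camera shows about 29–30 mm, against 30 mm expected.
- **Other items:** The oilstone, bottle and jar look unmoved in the pictures from before and after. I did not compare the file and calliper closely; the arm only passed well above the bench on that side. The last reading showed no contact force.

One thing disagreed with the data given: in the camera images the gripper sits about 35 mm higher than the reported TCP height implies. My first pass at the nominal height went over the spoke without touching it. I set the depth from the images and a light contact test instead.

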